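Clamp the glued drawer box with the ratchet lever

TASK

Stand the brown guard block upright on the clamp bed in the gap between the jaw's pad and the drawer box, then pump the ratchet lever back and forth until the jaw squeezes the box, through the block, firmly against the fence: about 60 N, and never over 90 N, which would spoil the fresh glue joints. Leave it squeezed, with the lever swung fully back to its rest stop by the box. Move the jaw only with its lever, never by hand, and leave the other things on the bench alone.

Things in the scene. Friction and masses are not known exactly. Their poses are not given: they have to be found in the camera images.
- clamp: Grey cast bench clamp bolted to the bench, 445 mm long along its own y, 190 wide. Origin: on the bench, under its middle; z up; its jaw presses towards +y. Flat bed (top 12 mm above the bench), fixed fence at the +y end, and at the -y end a steel ratchet wheel lying flat (16 teeth, 90 mm across). Jaw, guard block and drawer box work along its line x = +24 mm.
- fence (a point): Middle of the fence's face, 45 mm above the bench; the fence is 190 mm wide (clamp's x) and 90 mm high, its face square to the clamp's y.
- jaw: Sliding jaw of the clamp, a grey block 48 wide (x), 29 thick (y), 60 high on a steel rack bar; axes parallel to the clamp's. Origin: on the bed, under the middle of the block. It is to be moved only by the lever: 6 mm per wheel tooth, always towards the fence (+y).
- jaw_face (a point): Middle of the jaw block's front face. Before it stands a sprung rubber pad, 44 wide, 10 thick, 52 high; its pressing face is 36 to 66 mm in front of this point (clamp's +y) as its set screw happens to be left: not measured. The pad is springy: once it meets the work, each tooth adds at most 25 N of squeeze (some 7 N more while the lever is pushed past the click).
- lever (a joint): Angle (rad) of the ratchet lever, a flat dark steel arm that swings level over the wheel. 0: fully back at its rest stop, handle nearest to the drawer box. It grows counter-clockwise seen from above (handle going to the clamp's -y) up to 1.0 at the other stop; growing is the working stroke. It stays where it is left; its own drag is 0.3 to 1.5 N at the handle.
- lever_pivot (a point): On the lever's and wheel's vertical axis, 72 mm above the bench. A tooth is 0.393 rad. A stroke from 0 has at most 0.05 rad of slack, clicks one tooth before 0.48 and two before 0.88; stopped between clicks, the wheel slips back to the last click when the lever returns. The return stroke turns nothing: a second pawl holds the wheel.
- handle (a point): Centre of the lever's handle: a black upright round post, 22 mm thick, 60 long (77 to 137 mm above the bench), on the end of the arm, 150 mm from the pivot axis. This point is 112 mm above the bench. With the lever held still in its working stroke, the handle pushes back along its path with about 1 N per 10 N of squeeze (60 N: about 6 N); while moving, the drag adds to it.
- caul: Guard block: brown hardwood, 50 long (its x), 22 thick (its y), 80 high, about 75 g, standing loose on the bench to the robot's left. Origin: centre of its underside. In the clamp it stands on the bed, its length along the clamp's x, centred on the line x = +24 mm within about 10 mm, one broad side to the pad, the other to the box.
- box: Newly glued drawer box of light wood, open on top, 150 (its x, along the clamp's x) by 110 (its y) by 80 high, about 0.7 kg, loose on the clamp's bed between jaw and fence. Origin: centre of its underside. It stands 1 to 15 mm short of the fence, a little askew; the clamp pushes it home. The gap from pad to box is 30 to 75 mm.
- mallet: Bystander: wooden mallet, lying. Leave it alone.
- glue: Bystander: white glue bottle, 170 high. Leave it alone.
- offcut: Bystander: square light wood offcut 90 x 100 x 12. Leave it alone.
- strips: Bystander: light wood board 70 x 220 x 18. Leave it alone.
- screw_jar: Bystander: small jar, 75 high. Leave it alone.
- driver: Bystander: screwdriver, lying. Leave it alone.
- tape: Bystander: roll of tape, 90 across, 25 high. Leave it alone.
Not all that is in view belongs to the job. What is meant by the caul is not purple, and is the larger of those in its own colour.

How it is judged:
By the outcome, as a careful person would: the job done as asked, in the order asked, and still so for the second after the job is handed in, with the robot touching nothing.
It also fails if it takes over 72 s, if anything falls off the work surface, if the arm or the gripper's body presses on something with over 40 N, if the wrist force passes 120 N, or if a joint passes its speed limit or range.

ROBOT

A 6-joint arm with a two-finger parallel gripper is mounted at the origin on the work surface. World frame = base frame: x ahead of the robot, y to its left, z up, the work surface at z = 0. Lengths are in m, angles in rad, forces in N, time in s.
With the tool pointing down it reaches from about 0.3 to 0.75 m from the base axis. Payload 8.5 kg.
Tool frame: the origin (TCP) lies at the very end of the fingers, on their centre line; the grasp point (between the pads) lies 19 mm behind it; z points along the fingers, y is the direction in which the jaws open and shut (so a half turn about z gives the same grasp; the last joint's range is limited). The gripper opens to 88 mm and grips with 3 to 60 N. Pads are 18 mm wide; open, the fingers measure 123 mm over their backs; the gripper's body (75 mm by 187 mm) begins 45 mm behind the grasp point.
Start: joints at [0.981, 0.381, 1.297, -0, 1.464, -0.215], TCP at [0.201, 0.512, 0.239] pointing down, gripper open.
Joint ranges: [-3.11, 3.11], [-0.89, 2.33], [0.22, 2.48], [-1.42, 4.56], [0.17, 2.85], [-2.88, 2.88]. Speed limits (rad/s): [2.39, 2.39, 3.14, 3.14, 3.14, 3.14].

INTERFACE

Orientations are given as a unit quaternion [w, x, y, z].
In Python, from rig import ctrl gives the robot as it stands.
- The arm moves only by the shell command python3 -m jog 'ROWS' [FORCE]. ROWS is JSON, a list of rows, each a list of 7 numbers: the turn, a rotation vector about the tool's x, y, z each as a share of 5 degrees, from -1 to 1, then the shift along the tool's x, y, z each as a share of 0.02 m, from -1 to 1, then the closure, from -1 (fully open) to 1 (shut), so that 0 is half open. A call has 1 to 10 rows; each row shifts and turns the commanded pose from where the row before left it, along the tool's axes as they then stand; what a row does not reach is not made up. A row lasts 1/8 s, in which the tool goes at most 62.5 mm and 10.7 degrees, less where a joint would pass 70% of its speed; a pose out of reach is approached as far as the arm can. A call with a number of a shift or a turn outside -1 to 1 is refused whole. A call with a gripper value outside its range is refused whole. The fingers move at their own pace and stop on an object; FORCE is the grip in N (left out, the last holds). Time passes only in rows, so rows that do not move let the fingers close. It gives the time, the measured TCP pose, the force and the opening at its end, in the units of the state.
- ctrl.state(): the state, without advancing time (a new reading comes with each control period).
- ctrl.capture(name): name is "scene" or "top" or "wrist"; returns the picture (400x640x3 uint8, red, green, blue); there is no depth.
- ctrl.camera_model(name): a dict with "mtx" (3x3 intrinsics, pixels), "rvec" (rotation vector, rad) and "tvec" (3), from world to camera coordinates, as OpenCV has them. Camera axes: x right, y down, z forward; pixel columns grow to the right and rows downward; lengths in m; the calibration is good to about 2 mm. The wrist camera is an equidistant fisheye: a pixel r from the principal point sees the ray r / f radians off the axis. A picture is of the moment at which its call begins: read the wrist's pose just before it. camera_model takes no time and is no camera call; for the wrist camera it gives the pose at the moment of the call.
- ctrl.finish_job(): hands the job in, once; it reports no verdict.
The state is a dict: "t": time; "joint_positions": joint angles; "qvel": joint speeds; "joint_efforts": joint torques, N m; "eef_pos": TCP position; "ee_rot": TCP orientation; "force": force on the tool from outside, world axes, zero at the start; "moment": the same for the moment, N m; "opening": finger opening in m.
Only numpy, scipy, OpenCV 4.12 (cv2) and the standard library are available. Lean on these libraries where they do the work, as an engineer would, in place of code of your own. Each camera call takes 0.05 s, during which the arm holds its last target. There are 200 camera calls.

## Working session

There is one attempt and no reset: what is moved stays moved. The work goes in short steps, Python scripts to look and compute and a shell command to move; the robot and the scene stay as the last step left them, time stands still between calls to the robot, and variables do not carry over. Pictures are saved under pics/ and viewed, about 8 in all and at most 12, crops included, and the job is handed in when it is done.

```bash
ls; mkdir -p pics
python3 - <<'E'
from rig import ctrl
import cv2
for n in("scene","top","wrist"):
    m=ctrl.camera_model(n);print(n,m)
    cv2.imwrite(f"pics/{n}0.png",ctrl.capture(n)[:,:,::-1])
print(ctrl.state())
E
```

```text
pics
scene {'mtx': array([[383.01212341,   0.        , 316.46528928],
       [  0.        , 383.01212341, 200.98420875],
       [  0.        ,   0.        ,   1.        ]]), 'rvec': array([ 1.28275484,  2.09385905, -1.06082967]), 'tvec': array([ 0.22853477, -0.16560135,  1.55656172])}
top {'mtx': array([[378.30885626,   0.        , 312.53913365],
       [  0.        , 378.30885626, 209.04398978],
       [  0.        ,   0.        ,   1.        ]]), 'rvec': array([ 2.14455976, -2.20145646,  0.09083654]), 'tvec': array([0.00324426, 0.5092645 , 1.17999873])}
wrist {'mtx': array([[309.70691629,   0.        , 316.05468438],
       [  0.        , 309.70691629, 196.98463276],
       [  0.        ,   0.        ,   1.        ]]), 'rvec': array([-2.36698175, -1.61222768, -0.259229  ]), 'tvec': array([-0.54937775, -0.04331718,  0.39184594])}
{'t': 0.15, 'joint_positions': array([ 9.80708027e-01,  3.81049576e-01,  1.29801271e+00, -1.73759489e-05,
        1.46362124e+00, -2.15288800e-01]), 'qvel': array([-0.0007075 , -0.00200378, -0.00289018, -0.00015733, -0.00010632,
       -0.00016731]), 'joint_efforts': array([ 2.60853427e-03, -4.38084984e+01, -2.24615443e+01,  7.13750347e-02,
        3.43183684e-02, -8.48167633e-05]), 'eef_pos': array([0.2012283 , 0.51164087, 0.23830007]), 'ee_rot': array([-2.05806590e-04,  1.86303857e-01,  9.82492023e-01, -5.05193392e-04]), 'force': array([-0.14826603,  0.32327989,  0.37816187]), 'moment': array([-0.04555864,  0.02864609,  0.01818357]), 'opening': 0.08805533886250545}
```

View pics/top0.png

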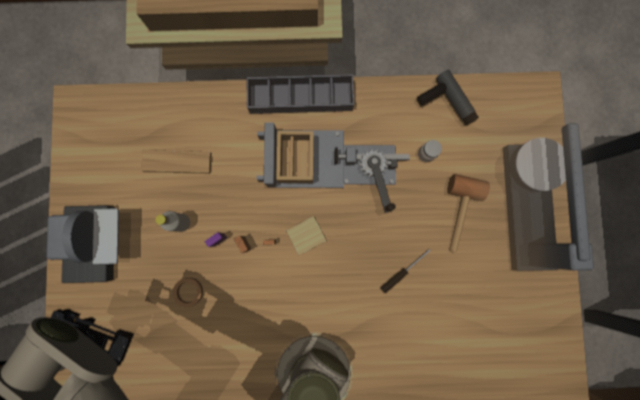

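View pics/scene0.png

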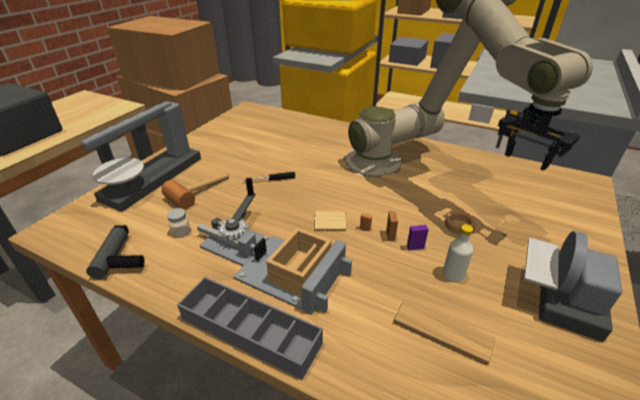

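The top view shows the clamp with wheel at about (375,162), handle at (390,208), box at (296,157). The brown blocks are at (242,243), the larger, and (270,241); the purple one is at (215,239). The top of the image is +x and the left is +y.

```bash
cat > h.py <<'E'
import numpy as np, cv2
from rig import ctrl
from scipy.spatial.transform import Rotation as R
def ray(m,uv,fish=False):
    uv=np.atleast_2d(np.array(uv,float)); K=m["mtx"]; Rm=cv2.Rodrigues(m["rvec"])[0]
    x=(uv-K[:2,2])/K[0,0]
    if fish:
        r=np.linalg.norm(x,axis=1,keepdims=True)+1e-9
        d=np.hstack([x/r*np.sin(r),np.cos(r)])
    else: d=np.hstack([x,np.ones((len(x),1))])
    return -Rm.T@m["tvec"], d@Rm
def onz(m,uv,z,fish=False):
    o,d=ray(m,uv,fish); return o+d*((z-o[2])/d[:,2:])
def proj(m,P,fish=False):
    Rm=cv2.Rodrigues(m["rvec"])[0]; c=np.atleast_2d(P)@Rm.T+m["tvec"]; K=m["mtx"]
    if fish:
        n=np.linalg.norm(c[:,:2],axis=1,keepdims=True); x=c[:,:2]/n*np.arctan2(n,c[:,2:])
    else: x=c[:,:2]/c[:,2:]
    return x*K[0,0]+K[:2,2]
def rot():
    q=ctrl.state()["ee_rot"]; return R.from_quat(q[[1,2,3,0]])
E
python3 - <<'E'
from h import *
m=ctrl.camera_model("top")
for n,uv,z in [("pivot",(375,162),.1),("handle",(390,208),.137),("caul",(242,243),.08),("small",(270,241),.04),("box",(296,157),.09),("glue",(170,220),.15),("fence",(269,155),.09)]:
    print(n,onz(m,uv,z).round(3))
w=ctrl.camera_model("wrist"); Rm=cv2.Rodrigues(w["rvec"])[0]
print("cam in tool", rot().as_matrix().T@(-Rm.T@w["tvec"]-ctrl.state()["eef_pos"]), rot().as_matrix().T@Rm.T)
print(rot().as_matrix().round(3))
im=cv2.imread("pics/top0.png")[60:270,190:450]
cv2.imwrite("pics/topc.png",cv2.resize(im,None,fx=3,fy=2.85,interpolation=cv2.INTER_CUBIC))
E
```

```text
pivot [[ 0.639 -0.202  0.1  ]]
handle [[ 0.496 -0.233  0.137]]
caul [[0.407 0.204 0.08 ]]
small [[0.411 0.125 0.04 ]]
box [[0.663 0.036 0.09 ]]
glue [[0.477 0.395 0.15 ]]
fence [[0.672 0.118 0.09 ]]
cam in tool [ 8.23858111e-02  8.06917396e-05 -1.46377196e-01] [[-3.54374271e-04 -9.48784315e-01 -3.15924356e-01]
 [ 9.99999888e-01 -2.37470811e-04 -4.08533399e-04]
 [ 3.12587268e-04 -3.15924465e-01  9.48784293e-01]]
[[-0.931  0.366 -0.001]
 [ 0.366  0.931 -0.001]
 [ 0.    -0.001 -1.   ]]
```

View pics/wrist0.png

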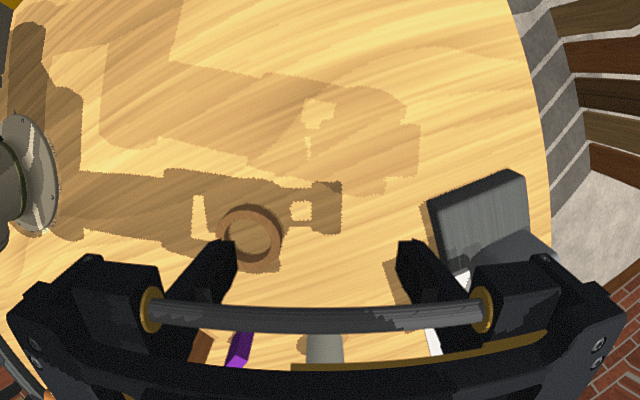

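The wrist view shows the tape, saw and finger tips; the blocks are hidden behind the gripper. I'll move over the blocks.

```bash
python3 -m jog '[[0,0,0,-1,-0.73,0,-1],[0,0,0,-1,-0.73,0,-1],[0,0,0,-1,-0.73,0,-1],[0,0,0,-1,-0.73,0,-1],[0,0,0,-1,-0.73,0,-1],[0,0,0,-1,-0.73,0,-1],[0,0,0,-1,-0.73,0,-1],[0,0,0,-1,-0.73,0,-1],[0,0,0,-1,-0.73,0,-1],[0,0,0,-1,-0.73,0,-1]]'
python3 -m jog '[[0,0,0,-1,-0.73,0,-1],[0,0,0,-1,-0.73,0,-1],[0,0,0,-1,-0.73,0,-1],[0,0,0,-1,-0.73,0,-1],[0,0,0,-1,-0.73,0,-1],[0,0,0,-0.5,-0.3,0,-1],[0,0,0,0,0,0,-1]]'
python3 - <<'E'
from h import *
w=ctrl.camera_model("wrist"); np.save("w1.npy",w,allow_pickle=True)
cv2.imwrite("pics/w1.png",ctrl.capture("wrist")[:,:,::-1]); print(ctrl.state()["eef_pos"],rot().as_matrix().round(3))
E
```

```text
t: 1.4
eef_pos: [0.3343, 0.302, 0.2386]
ee_rot: [-0.0, 0.186, 0.982, -0.0]
force: [-0.4, -0.3, -0.5]
opening: 0.0881
t: 2.28
eef_pos: [0.4076, 0.1888, 0.2386]
ee_rot: [-0.0, 0.187, 0.982, -0.0]
force: [-0.3, -0.1, 0.2]
opening: 0.0883
[0.40725071 0.18917857 0.23865423] [[-0.93   0.366 -0.   ]
 [ 0.366  0.93   0.   ]
 [ 0.    -0.    -1.   ]]
```

View pics/w1.png

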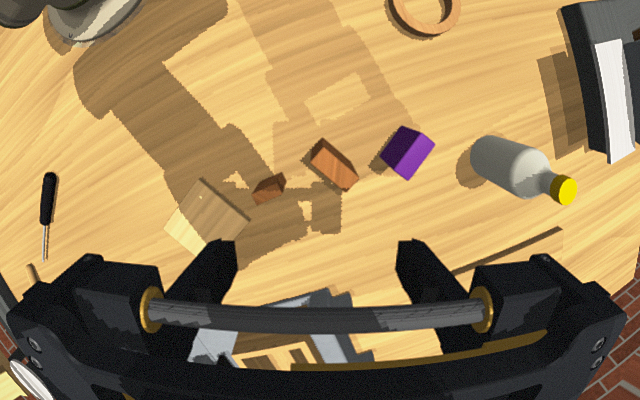

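Run:
```python
from h import *
im=cv2.imread("pics/w1.png"); w=np.load("w1.npy",allow_pickle=True).item()
c=im[125:215,240:440]; 
hsv=cv2.cvtColor(c,cv2.COLOR_BGR2HSV)
print(hsv[163-125,333-240],hsv[185-125,350-240],hsv[165-125,312-240],hsv[145-125,360-240],hsv[188-125,268-240])
cv2.imwrite("pics/w1c.png",cv2.resize(c,None,fx=4,fy=4,interpolation=cv2.INTER_CUBIC))
```

```text
[ 13 168 204] [ 14 169 196] [ 15 145 118] [ 17 130 216] [ 13 164 120]
```

View pics/w1c.png

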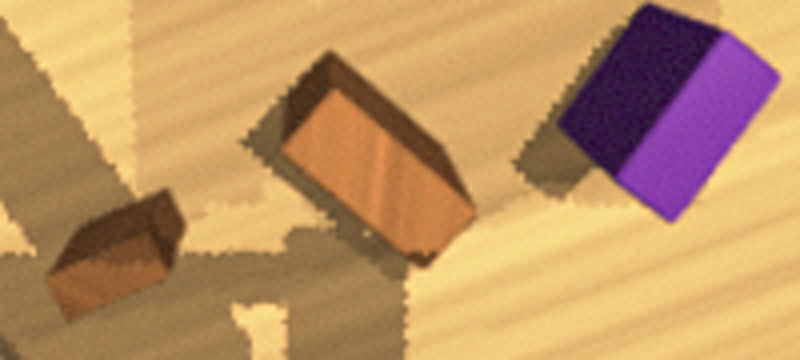

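The crop shows the big brown block: top face corners at full-image (324.5,147), (310.5,162.5), (345,191.5), (358.5,178).

Run:
```python
from h import *
w=np.load("w1.npy",allow_pickle=True).item()
P=onz(w,[(324.5,147),(310.5,162.5),(345,191.5),(358.5,178)],.08,True)
print(P.round(4)); c=P.mean(0); print("c",c)
L=(P[2]+P[3]-P[0]-P[1])/2; T=(P[1]+P[2]-P[0]-P[3])/2
print("len",np.linalg.norm(L),np.linalg.norm(T)); u=L/np.linalg.norm(L)
Rm=rot().as_matrix(); ut=Rm.T@u; print("long axis in tool",ut, "turn about tool z to align y (deg)",np.degrees(np.arctan2(-ut[0],ut[1])))
print("T dir turn", np.degrees(np.arctan2(T[1],T[0])),np.degrees(np.arctan2(u[1],u[0])))
print("shift tool", Rm.T@(c-ctrl.state()["eef_pos"]), ctrl.state()["joint_positions"])
```

```text
[[0.3797 0.2087 0.08  ]
 [0.3893 0.1899 0.08  ]
 [0.4308 0.2118 0.08  ]
 [0.4222 0.2297 0.08  ]]
c [0.40549957 0.21003425 0.08      ]
len 0.047113437875581456 0.020474121460181304
long axis in tool [-6.62619361e-01  7.48956270e-01 -2.98464644e-04] turn about tool z to align y (deg) 41.49994965230001
T dir turn -63.75858416530465 27.00872542840466
shift tool [0.00919941 0.01876481 0.15865826] [ 1.69988627e-01  2.03317572e-01  1.55751112e+00  2.31324617e-04
  1.38114715e+00 -1.02575702e+00]
```

View pics/topc.png

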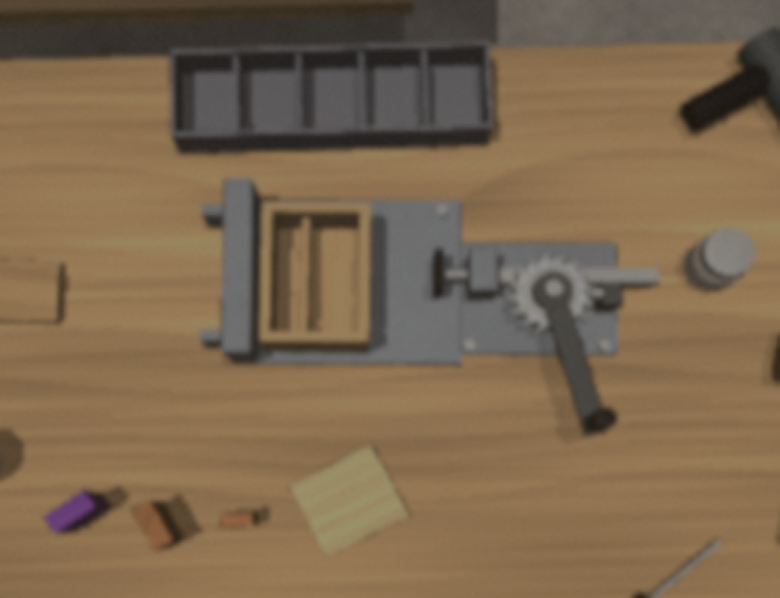

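```bash
python3 -m jog '[[0,0,0,0.46,0.94,0,-0.5],[0,0,1,0,0,0.6,-0.5],[0,0,1,0,0,0.6,-0.5],[0,0,1,0,0,0.6,-0.5],[0,0,1,0,0,0.6,-0.5],[0,0,1,0,0,0.6,-0.5],[0,0,1,0,0,0.6,-0.5],[0,0,1,0,0,0.6,-0.5],[0,0,1,0,0,0.6,-0.5],[0,0,0.3,0,0,0.6,-0.5]]' 10
python3 -m jog '[[0,0,0,0,0,0,-0.5]]'
python3 - <<'E'
from h import *
s=ctrl.state();Rm=rot().as_matrix(); print(s["eef_pos"],Rm.round(3), Rm.T@(np.array([.4055,.210,.045])-s["eef_pos"])/.02)
w=ctrl.camera_model("wrist"); cv2.imwrite("pics/w2.png",ctrl.capture("wrist")[:,:,::-1])
E
```

```text
t: 3.58
eef_pos: [0.4053, 0.2105, 0.1303]
ee_rot: [-0.0, 0.522, 0.853, 0.0]
force: [1.0, 0.2, 0.2]
opening: 0.0664
t: 3.7
eef_pos: [0.4052, 0.2101, 0.1301]
ee_rot: [-0.001, 0.522, 0.853, -0.001]
force: [-0.3, -0.9, -1.1]
opening: 0.0659
[0.40517209 0.21007901 0.1301316 ] [[-0.456  0.89  -0.002]
 [ 0.89   0.456 -0.   ]
 [ 0.    -0.002 -1.   ]] [-0.01298865  0.01960241  4.25654834]
```

View pics/w2.png

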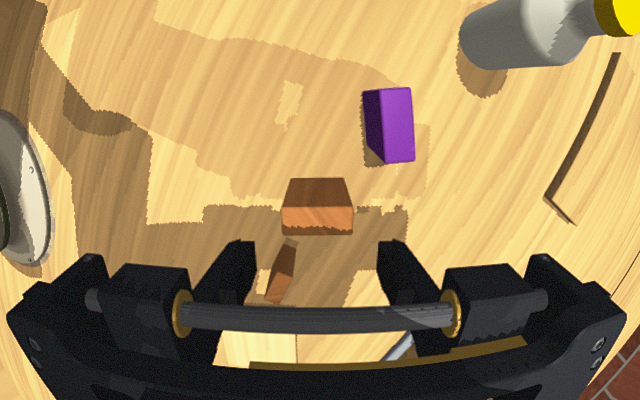

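The block is centred between the fingers and aligned; descend and grip.

```bash
python3 -m jog '[[0,0,0,0,0,1,-0.5],[0,0,0,0,0,1,-0.5],[0,0,0,0,0,1,-0.5],[0,0,0,0,0,1,-0.5],[0,0,0,0,0,0.25,-0.5],[0,0,0,0,0,0,-0.5],[0,0,0,0,0,0,1],[0,0,0,0,0,0,1],[0,0,0,0,0,0,1],[0,0,0,0,0,0,1]]' 20
python3 - <<'E'
from h import *
m=ctrl.camera_model("top"); px=lambda x,y:(190+x/3,60+y/2.85)
b=onz(m,[px(462,202),px(460,362),px(617,245),px(617,352)],.012)
f=onz(m,[px(224,181),px(251,181),px(226,356),px(253,356)],.09)
print("bed corners",b.round(4)); print("fence top",f.round(4))
for n,p,z in [("pivot",(552,290),.085),("handle",(601,417),.137),("pad top",(438,252),.068),("pad bot",(438,294),.068),("jaw",(485,270),.072),("box1",(372,203),.092),("box2",(370,345),.092)]:print(n,onz(m,px(*p),z).round(4))
for a,c in ((b[1],b[0]),(b[3],b[2]),(f[2],f[0]),(f[3],f[1])): d=c-a; print("x-axis yaw",np.degrees(np.arctan2(d[1],d[0])))
E
```

```text
t: 5.0
eef_pos: [0.4061, 0.2099, 0.0463]
ee_rot: [0.0, 0.522, 0.853, 0.0]
force: [-1.4, -0.1, 6.8]
opening: 0.0503
bed corners [[ 0.7636 -0.1194  0.012 ]
 [ 0.5787 -0.1111  0.012 ]
 [ 0.7088 -0.2855  0.012 ]
 [ 0.5856 -0.2799  0.012 ]]
fence top [[0.7702 0.1295 0.09  ]
 [0.7694 0.1019 0.09  ]
 [0.5801 0.1302 0.09  ]
 [0.5793 0.1031 0.09  ]]
pivot [[ 0.6431 -0.2012  0.085 ]]
handle [[ 0.5009 -0.2343  0.137 ]]
pad top [[ 0.6919 -0.0879  0.068 ]]
pad bot [[ 0.6456 -0.0865  0.068 ]]
jaw [[ 0.6698 -0.1354  0.072 ]]
box1 [[ 0.7411 -0.021   0.092 ]]
box2 [[ 0.5876 -0.015   0.092 ]]
x-axis yaw -2.5710531020570904
x-axis yaw -2.6002719025060794
x-axis yaw -0.2306658243032703
x-axis yaw -0.35204435714890636
```

Gripped (opening 50.3 mm). Lift, turn to the clamp's yaw, and go to a viewing spot above the jaw.

```bash
python3 -m jog '[[0,0,0,0,0,-1,1],[0,0,0,0,0,-1,1],[0,0,1,0,0,-1,1],[0,0,1,0,0,-1,1],[0,0,1,0,0,-1,1],[0,0,1,0,0,-1,1],[0,0,1,0,0,-1,1],[0,0,0.7,0,0,-1,1],[0,0,0,-0.95,0.745,-0.2,1],[0,0,0,-0.95,0.745,0,1]]'
python3 -m jog '[[0,0,0,-0.95,0.745,0,1],[0,0,0,-0.95,0.745,0,1],[0,0,0,-0.95,0.745,0,1],[0,0,0,-0.95,0.745,0,1],[0,0,0,-0.95,0.745,0,1],[0,0,0,-0.95,0.745,0,1],[0,0,0,-0.95,0.745,0,1],[0,0,0,-0.95,0.745,0,1],[0,0,0,-0.95,0.745,0,1],[0,0,0,-0.95,0.745,0,1]]'
python3 -m jog '[[0,0,0,-0.95,0.745,0,1],[0,0,0,-0.95,0.745,0,1],[0,0,0,-0.95,0.745,0,1],[0,0,0,-0.95,0.745,0,1],[0,0,0,-0.95,0.745,0,1],[0,0,0,0,0,0,1],[0,0,0,0,0,0,1]]'
python3 - <<'E'
from h import *
w=ctrl.camera_model("wrist"); np.save("w3.npy",w,allow_pickle=True)
cv2.imwrite("pics/w3.png",ctrl.capture("wrist")[:,:,::-1]); print(ctrl.state()["eef_pos"],rot().as_matrix().round(3),ctrl.state()["opening"],ctrl.state()["joint_positions"])
E
```

```text
t: 6.25
eef_pos: [0.4348, 0.1707, 0.2101]
ee_rot: [0.0, 0.716, 0.698, 0.0]
force: [-0.5, 0.0, -1.2]
opening: 0.0496
t: 7.5
eef_pos: [0.5795, -0.0241, 0.2096]
ee_rot: [-0.0, 0.716, 0.698, -0.0]
force: [0.7, 0.0, 0.0]
opening: 0.0498
t: 8.38
eef_pos: [0.6504, -0.1194, 0.2096]
ee_rot: [-0.0, 0.716, 0.698, -0.0]
force: [-0.1, -0.3, -0.7]
opening: 0.0497
[ 0.65037232 -0.11905999  0.20980558] [[ 0.025  1.    -0.   ]
 [ 1.    -0.025  0.   ]
 [ 0.    -0.    -1.   ]] 0.0498253635271208 [-3.59783798e-01  5.99866937e-01  1.00113792e+00  1.63528088e-04
  1.54095106e+00 -3.34617472e-01]
```

View pics/w3.png

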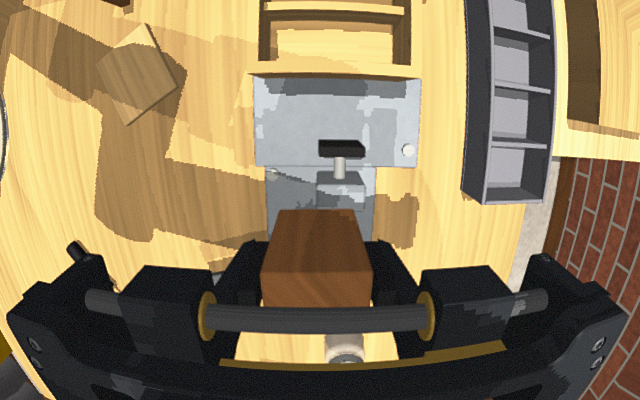

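The image shows: box near wall edge from (249,73) to (414,65), bed's -y edge from (253,166) to (420,168), pad at rows 140–157, cols 319–364, jaw at (340,185).

Run:
```python
from h import *
w=np.load("w3.npy",allow_pickle=True).item()
g=lambda n,p,z:print(n,onz(w,p,z,True).round(4).tolist())
g("box near top",[(249,74),(414,66)],.092)
g("bed edge",[(253,166),(420,168)],.012)
g("bed sides at row 85",[(252,85),(421,85)],.012)
g("pad front(+y) top",[(321,140),(361,140)],.066)
g("pad back top",[(319,156),(357,157)],.066)
g("jaw top",[(318,183),(366,183)],.072)
s=ctrl.state(); Rm=rot().as_matrix()
# held block bottom edges
m=ctrl.camera_model("top");
```

```text
box near top [[0.5963, -0.0139, 0.092], [0.7372, -0.0085, 0.092]]
bed edge [[0.5777, -0.112, 0.012], [0.773, -0.1186, 0.012]]
bed sides at row 85 [[0.5821, -0.0196, 0.012], [0.7711, -0.0214, 0.012]]
pad front(+y) top [[0.656, -0.0772, 0.066], [0.6938, -0.0778, 0.066]]
pad back top [[0.6537, -0.0925, 0.066], [0.6901, -0.0942, 0.066]]
jaw top [[0.6521, -0.1175, 0.072], [0.6983, -0.1186, 0.072]]
```

Gap measured at about 66 mm (pad −0.077, box −0.011); line x ≈ 0.674. Lower the block in the middle of the gap.

```bash
python3 -m jog '[[0,0,0.1,0.97,0.27,0,1],[0,0,0,0.97,0.27,0,1],[0,0,0,0.97,0.27,0,1],[0,0,0,0.97,0.27,0,1],[0,0,0,0,0,1,1],[0,0,0,0,0,1,1],[0,0,0,0,0,1,1],[0,0,0,0,0,1,1],[0,0,0,0,0,1,1],[0,0,0,0,0,1,1]]'
python3 -m jog '[[0,0,0,0,0,0.7,1],[0,0,0,0,0,0.4,1],[0,0,0,0,0,0.3,1],[0,0,0,0,0,0,1]]'
python3 - <<'E'
from h import *
cv2.imwrite("pics/w4.png",ctrl.capture("wrist")[:,:,::-1])
cv2.imwrite("pics/s4.png",cv2.resize(ctrl.capture("scene")[190:320,170:370,::-1],None,fx=4,fy=4,interpolation=cv2.INTER_CUBIC))
E
```

```text
t: 9.68
eef_pos: [0.675, -0.0419, 0.089]
ee_rot: [0.0, 0.719, 0.695, 0.0]
force: [-0.1, -0.4, -0.1]
opening: 0.0498
t: 10.18
eef_pos: [0.6748, -0.0427, 0.0617]
ee_rot: [-0.0, 0.719, 0.695, -0.0]
force: [-0.1, -0.5, 0.1]
opening: 0.05
```

View pics/s4.png

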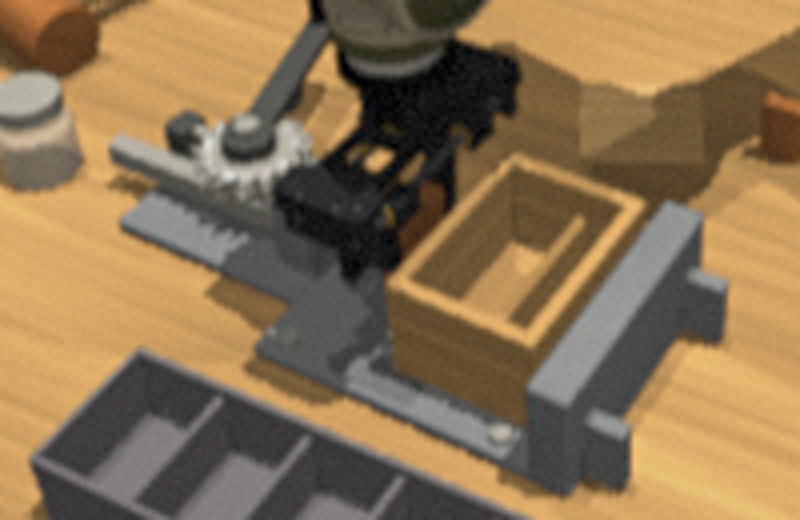

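The block (crop (425,215)) sits between jaw and box, clear of both. Touch down and release.

```bash
python3 -m jog '[[0,0,0,0,0,0.08,1],[0,0,0,0,0,0.07,1],[0,0,0,0,0,0,1]]'
```

```text
t: 10.65
eef_pos: [0.6747, -0.0427, 0.0587]
ee_rot: [-0.0, 0.719, 0.695, -0.0]
force: [0.1, 0.8, -0.6]
opening: 0.0498
```

```bash
python3 -m jog '[[0,0,0,0,0,0.05,1],[0,0,0,0,0,0,1]]'; python3 -m jog '[[0,0,0,0,0,0.05,1],[0,0,0,0,0,0,1]]'
```

```text
t: 10.9
eef_pos: [0.6748, -0.0428, 0.0584]
ee_rot: [0.0, 0.719, 0.695, 0.0]
force: [-3.0, 0.2, 4.7]
opening: 0.0494
t: 11.15
eef_pos: [0.6748, -0.0428, 0.0584]
ee_rot: [0.001, 0.719, 0.695, 0.0]
force: [-4.5, 0.3, 11.2]
opening: 0.0503
```

```bash
python3 -m jog '[[0,0,0,0,0,0,-0.35],[0,0,0,0,0,0,-0.5],[0,0,0,0,0,-0.3,-0.5],[0,0,0,0,0,-1,-0.5],[0,0,0,0,0,-1,-0.5],[0,0,0,0,0,-1,-0.5],[0,0,0,0,0,-1,-0.5],[0,0,0,0,0,-1,-0.5],[0,0,0,0,0,-1,-0.5],[0,0,0,0,0,-1,-0.5]]'
python3 -m jog '[[0,0,0,-0.95,-0.88,0,-0.3],[0,0,0,-0.95,-0.88,0,-0.3],[0,0,0,-0.95,-0.88,0,-0.3],[0,0,0,-0.95,-0.88,0,-0.3],[0,0,0,-0.95,-0.88,0,-0.3],[0,0,0,-0.95,-0.88,0,-0.3],[0,0,0,-0.95,-0.88,0,-0.3],[0,0,0,-0.95,-0.88,0,-0.3],[0,0,0,-0.95,-0.88,0,-0.3],[0,0,0,-0.95,-0.88,0,-0.3]]'
python3 -m jog '[[0,0,1,0,0,0,-0.3],[0,0,1,0,0,0,-0.3],[0,0,1,0,0,0,-0.3],[0,0,1,0,0,0,-0.3],[0,0,1,0,0,0,-0.3],[0,0,1,0,0,0,-0.3],[0,0,1,0,0,0,-0.3],[0,0,1,0,0,0,-0.3]]'
python3 -m jog '[[0,0,1,0,0,0,-0.3],[0,0,1,0,0,0,-0.3],[0,0,1,0,0,0,-0.3],[0,0,1,0,0,0,-0.3],[0,0,1,0,0,0,-0.3],[0,0,1,0,0,0,-0.3],[0,0,0,0,0,0,-0.3]]'
python3 - <<'E'
from h import *
w=ctrl.camera_model("wrist"); np.save("w5.npy",w,allow_pickle=True)
cv2.imwrite("pics/w5.png",ctrl.capture("wrist")[:,:,::-1]); print(ctrl.state()["eef_pos"],rot().as_matrix().round(3),ctrl.state()["joint_positions"])
E
```

```text
t: 12.4
eef_pos: [0.6748, -0.0427, 0.2037]
ee_rot: [0.0, 0.719, 0.695, 0.0]
force: [0.7, 0.2, -0.4]
opening: 0.0661
t: 13.65
eef_pos: [0.4917, -0.2271, 0.2031]
ee_rot: [0.0, 0.719, 0.695, 0.0]
force: [-0.5, 0.4, 0.8]
opening: 0.0573
t: 14.65
eef_pos: [0.4924, -0.2266, 0.2031]
ee_rot: [0.0, 0.914, 0.406, 0.0]
force: [-0.3, 0.3, 0.8]
opening: 0.0572
t: 15.52
eef_pos: [0.4924, -0.2266, 0.203]
ee_rot: [0.0, 0.988, 0.157, 0.0]
force: [1.1, 0.3, -0.4]
opening: 0.0573
[ 0.49233771 -0.22659744  0.20295401] [[ 0.95   0.311  0.   ]
 [ 0.311 -0.95  -0.   ]
 [ 0.     0.    -1.   ]] [-6.49874340e-01  3.95257685e-01  1.38210693e+00 -3.88557928e-06
  1.36396538e+00  6.04573046e-01]
```

View pics/w5.png

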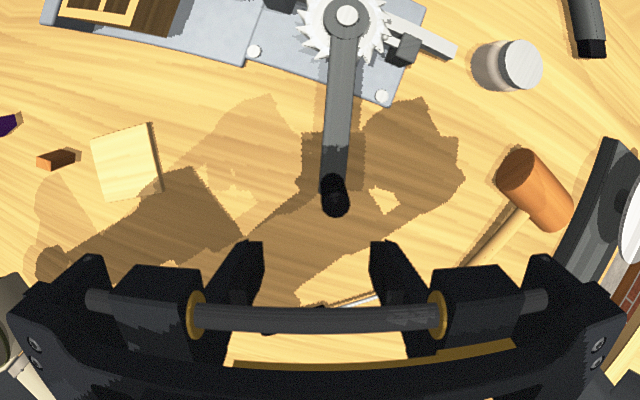

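Handle post: top at about (336,204), base at (333,180); hub at (347,15). The caul stands at the upper left edge by the box.

Run:
```python
from h import *
w=np.load("w5.npy",allow_pickle=True).item()
h=onz(w,(335.5,203),.137,True)[0]; p=onz(w,(347,15),.09,True)[0]; print(h,p,np.linalg.norm((h-p)[:2]))
for P in (p,np.array([.6431,-.2012,0])):
    d=(h-P)[:2]; print("lever dir deg",np.degrees(np.arctan2(d[1],d[0]))%360,np.linalg.norm(d))
s=ctrl.state();Rm=rot().as_matrix(); print("tool shift units",Rm.T@(np.r_[h[:2],.092]-s["eef_pos"])/.02,"tool x yaw",np.degrees(np.arctan2(Rm[1,0],Rm[0,0])))
```

```text
[ 0.50341924 -0.23788749  0.137     ] [ 0.64622057 -0.203182    0.09      ] 0.146958130040658
lever dir deg 193.65995202252847 0.146958130040658
lever dir deg 194.71647295978275 0.14441844700349973
tool shift units [0.35015433 0.70765213 5.54790618] tool x yaw 18.125505783672786
```

```bash
python3 -m jog '[[0,0,0.86,0.3,0.72,0,-0.3],[0,0,0,0,0,1,-0.3],[0,0,0,0,0,1,-0.3],[0,0,0,0,0,1,-0.3],[0,0,0,0,0,1,-0.3],[0,0,0,0,0,1,-0.3],[0,0,0,0,0,0.5,-0.3],[0,0,0,0,0,0,0.2],[0,0,0,0,0,0,0.3],[0,0,0,0,0,0,0.3]]'
python3 - <<'E'
from h import *
cv2.imwrite("pics/w6.png",ctrl.capture("wrist")[:,:,::-1])
print(ctrl.state()["force"],ctrl.state()["opening"])
Rm=rot().as_matrix();p=np.array([.6462,-.2032]);d=ctrl.state()["eef_pos"][:2]-p
print(d,np.linalg.norm(d),np.degrees(np.arctan2(d[1],d[0]))%360,np.degrees(np.arctan2(Rm[1,0],Rm[0,0])))
E
```

```text
t: 16.82
eef_pos: [0.5027, -0.2386, 0.0934]
ee_rot: [0.0, 0.993, 0.12, 0.0]
force: [-0.6, 0.0, 0.4]
opening: 0.0309
[-0.43427768  0.07926993  0.054912  ] 0.03059877675239451
[-0.14351248 -0.03533862] 0.147799360543497 193.83334474128208 13.733928500816182
```

View pics/w6.png

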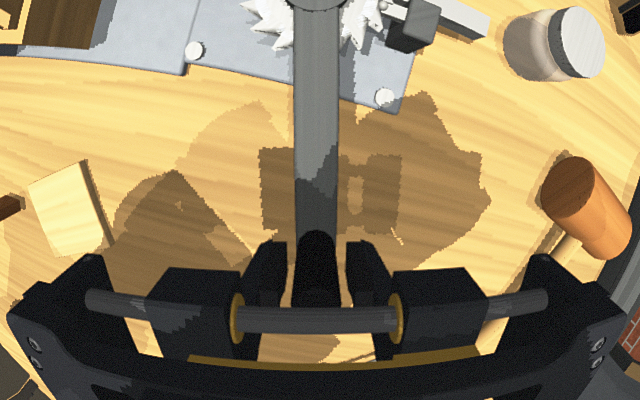

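The post stands centred between the fingers (316,265). Now ease the lever to its rest stop.

```bash
for i in 1 2 3; do python3 -m jog '[[0,0,1,0.0285,-0.654,0,0.3]]'|egrep 'pos|force'; done
```

```text
eef_pos: [0.5004, -0.2264, 0.0932]
force: [2.5, -1.6, -1.0]
eef_pos: [0.4988, -0.213, 0.0933]
force: [1.1, -2.9, -0.9]
eef_pos: [0.4984, -0.1995, 0.0932]
force: [0.4, -0.1, 0.4]
```

```bash
for i in 1 2 3 4 5 6; do python3 -m jog '[[0,0,0.5,0.007,-0.327,0,0.3]]'|egrep 'pos|force'
python3 - <<'E'
from rig import ctrl
if abs(ctrl.state()["force"][1])>6: print("STOP")
E
done
```

```text
eef_pos: [0.4986, -0.1925, 0.0932]
force: [0.2, -1.5, -0.2]
eef_pos: [0.4992, -0.1865, 0.0932]
force: [-0.7, -1.8, 0.6]
eef_pos: [0.5001, -0.1801, 0.0931]
force: [0.2, -2.5, -0.6]
eef_pos: [0.5012, -0.1737, 0.0931]
force: [0.3, -1.7, -0.5]
eef_pos: [0.5026, -0.1673, 0.0931]
force: [-1.2, -2.0, -0.2]
eef_pos: [0.5043, -0.1611, 0.0931]
force: [-0.5, -2.4, -0.2]
```

```bash
python3 -m jog '[[0,0,0.5,0.007,-0.327,0,0.3]]'|egrep 'pos|force'; python3 -m jog '[[0,0,0.5,0.007,-0.327,0,0.3]]'|egrep 'pos|force'
```

```text
eef_pos: [0.5063, -0.1549, 0.0931]
force: [-0.9, -3.1, 0.6]
eef_pos: [0.5085, -0.1486, 0.0932]
force: [-0.2, -1.6, 0.8]
```

```bash
python3 -m jog '[[0,0,0.5,0.007,-0.327,0,0.3]]'|egrep 'pos|force'; python3 -m jog '[[0,0,0.3,0.0025,-0.2,0,0.3]]'|egrep 'pos|force'
```

```text
eef_pos: [0.5111, -0.1424, 0.0932]
force: [-0.2, -1.6, -0.0]
eef_pos: [0.5128, -0.1386, 0.0931]
force: [0.1, 0.0, -0.3]
```

```bash
python3 -m jog '[[0,0,0.5,0.007,-0.327,0,0.3]]'|egrep 'pos|force'; python3 -m jog '[[0,0,0.3,0.0025,-0.2,0,0.3]]'|egrep 'pos|force'
```

```text
eef_pos: [0.5156, -0.133, 0.093]
force: [-0.8, -0.5, -0.2]
eef_pos: [0.5164, -0.132, 0.0929]
force: [-15.1, -29.1, 0.1]
```

```bash
python3 -m jog '[[0,0,0.4,0.0045,-0.26,0,0.3]]'|egrep 'pos|force';python3 -m jog '[[0,0,0.4,0.0045,-0.26,0,0.3]]'|egrep 'pos|force'
python3 - <<'E'
from h import *
Rm=rot().as_matrix();p=np.array([.6462,-.2032]);d=ctrl.state()["eef_pos"][:2]-p
print(d,np.linalg.norm(d),np.degrees(np.arctan2(d[1],d[0]))%360,np.degrees(np.arctan2(Rm[1,0],Rm[0,0])))
E
```

```text
eef_pos: [0.5182, -0.1302, 0.0929]
force: [-17.0, -37.8, -2.1]
eef_pos: [0.5212, -0.1266, 0.0928]
force: [-13.7, -38.4, -4.2]
[-0.12497453  0.0766079 ] 0.14658582321159375 148.4921980815105 -33.32921509083253
```

The rest stop was met (handle direction ≈153°); I pressed it to 38 N because I had queued too many steps. I'll take a first working stroke, stopping at about 0.91 rad.

```bash
python3 -m jog '[[0,0,-1,0.0285,0.654,0,0.3],[0,0,-1,0.0285,0.654,0,0.3],[0,0,-1,0.0285,0.654,0,0.3],[0,0,-1,0.0285,0.654,0,0.3],[0,0,-1,0.0285,0.654,0,0.3],[0,0,-1,0.0285,0.654,0,0.3],[0,0,-1,0.0285,0.654,0,0.3],[0,0,-1,0.0285,0.654,0,0.3],[0,0,-1,0.0285,0.654,0,0.3],[0,0,-1,0.0285,0.654,0,0.3]]'
python3 -m jog '[[0,0,-1,0.0285,0.654,0,0.3],[0,0,-1,0.0285,0.654,0,0.3],[0,0,0,0,0,0,0.3]]'
cat > q.py <<'E'
from h import *
Rm=rot().as_matrix();p=np.array([.6462,-.2032]);s=ctrl.state();d=s["eef_pos"][:2]-p
print("R",np.linalg.norm(d).round(4),"th",(np.degrees(np.arctan2(d[1],d[0]))%360).round(2),"yaw+180",(180+np.degrees(np.arctan2(Rm[1,0],Rm[0,0]))).round(2),"F tool",(Rm.T@s["force"]).round(1),"t",s["t"])
E
python3 q.py
python3 - <<'E'
from h import *
cv2.imwrite("pics/top7.png",cv2.resize(ctrl.capture("top")[100:220,250:450,::-1],None,fx=4,fy=4,interpolation=cv2.INTER_CUBIC))
E
```

```text
t: 20.25
eef_pos: [0.5042, -0.2456, 0.0928]
ee_rot: [-0.001, 0.989, 0.147, -0.0]
force: [-0.6, 2.9, -0.0]
opening: 0.0309
t: 20.62
eef_pos: [0.5143, -0.2707, 0.0927]
ee_rot: [0.0, 0.973, 0.23, 0.0]
force: [-0.1, 0.8, -0.8]
opening: 0.031
R 0.1482 th 207.11 yaw+180 206.65 F tool [ 0.3 -0.7  0.8] t 20.625
```

View pics/top7.png

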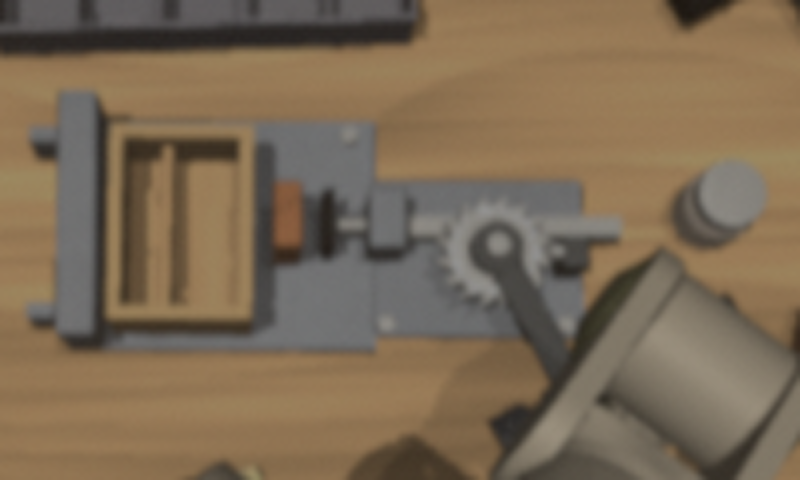

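The picture (12th and last I may view) shows the block upright between pad and box, pad front at full-image column ≈330, jaw shifted by ≈4.5 px ≈ 13 mm (2 teeth). From here I check by numbers. Next: two full strokes.

```bash
python3 -m jog '[[0,0,1,0.0285,-0.654,0,0.3],[0,0,1,0.0285,-0.654,0,0.3],[0,0,1,0.0285,-0.654,0,0.3],[0,0,1,0.0285,-0.654,0,0.3],[0,0,1,0.0285,-0.654,0,0.3],[0,0,1,0.0285,-0.654,0,0.3],[0,0,1,0.0285,-0.654,0,0.3],[0,0,1,0.0285,-0.654,0,0.3],[0,0,1,0.0285,-0.654,0,0.3],[0,0,1,0.0285,-0.654,0,0.3]]' >/dev/null
python3 -m jog '[[0,0,1,0.0285,-0.654,0,0.3],[0,0,0,0,0,0,0.3]]' >/dev/null; python3 q.py
python3 -m jog '[[0,0,-1,0.0285,0.654,0,0.3],[0,0,-1,0.0285,0.654,0,0.3],[0,0,-1,0.0285,0.654,0,0.3],[0,0,-1,0.0285,0.654,0,0.3],[0,0,-1,0.0285,0.654,0,0.3],[0,0,-1,0.0285,0.654,0,0.3],[0,0,-1,0.0285,0.654,0,0.3],[0,0,-1,0.0285,0.654,0,0.3],[0,0,-1,0.0285,0.654,0,0.3],[0,0,-1,0.0285,0.654,0,0.3]]' >/dev/null; python3 q.py
python3 -m jog '[[0,0,-1,0.0285,0.654,0,0.3],[0,0,0,0,0,0,0.3]]' >/dev/null; python3 q.py
cat > prof.py <<'E'
from h import *
im=ctrl.capture("top"); cv2.imwrite("pics/last.png",im[:,:,::-1])
m=ctrl.camera_model("top")
for f,im in (("pics/top7",None),("now",im)):
    if im is None: continue
    print("row155 cols 262..360:"); g=im[152:158,262:360].mean(0).astype(int)
    print(" ".join(f"{i+262}:{r},{gg},{b}" for i,(r,gg,b) in enumerate(g)))
E
python3 prof.py
```

```text
R 0.1487 th 151.41 yaw+180 151.64 F tool [-0.2  7.8 -0.9] t 22.175
R 0.1482 th 201.59 yaw+180 201.81 F tool [ 0.5 -1.7 -0.7] t 23.425
R 0.1481 th 206.94 yaw+180 206.59 F tool [-0.   0.2  0.1] t 23.675
row155 cols 262..360:
262:151,123,87 263:142,119,92 264:122,112,103 265:112,111,111 266:112,112,113 267:113,113,113 268:112,112,112 269:112,112,112 270:111,111,112 271:111,111,111 272:106,106,106 273:89,88,87 274:61,59,58 275:54,48,42 276:92,77,58 277:137,113,81 278:152,126,89 279:141,116,82 280:104,86,61 281:74,60,42 282:79,63,45 283:92,74,53 284:98,78,56 285:101,80,57 286:117,95,67 287:142,116,82 288:152,123,87 289:151,122,86 290:150,120,85 291:149,120,84 292:134,107,75 293:104,83,58 294:96,77,55 295:103,82,59 296:117,93,66 297:141,113,80 298:152,123,87 299:154,125,88 300:154,126,89 301:153,127,90 302:153,127,90 303:154,128,91 304:154,127,90 305:154,126,89 306:149,121,85 307:141,114,80 308:136,109,77 309:140,114,80 310:149,123,87 311:153,127,89 312:141,117,85 313:108,93,74 314:76,71,66 315:62,60,59 316:59,56,55 317:67,58,53 318:93,68,52 319:121,83,57 320:132,90,61 321:133,90,61 322:135,91,62 323:134,91,62 324:125,86,59 325:96,68,49 326:60,46,36 327:43,36,31 328:44,40,35 329:55,52,48 330:77,74,71 331:94,92,88 332:103,102,98 333:111,109,106 334:112,111,108 335:110,108,105 336:103,101,98 337:90,88,85 338:87,86,85 339:103,103,103 340:111,111,112 341:112,112,112 342:111,112,112 343:111,111,112 344:111,111,112 345:111,112,112 346:106,106,106 347:93,92,91 348:94,92,89 349:111,109,104 350:122,120,116 351:128,126,122 352:129,127,123 353:129,127,123 354:128,127,122 355:128,126,122 356:128,127,122 357:128,126,122 358:128,126,122 359:126,125,121
```

Numbers: jaw advanced another 4.3 px (12 mm); about 14 mm block-to-box and 7 mm box-to-fence remain, so 3–4 free teeth. Two more full strokes are safe.

```bash
python3 -m jog '[[0,0,1,0.0285,-0.654,0,0.3],[0,0,1,0.0285,-0.654,0,0.3],[0,0,1,0.0285,-0.654,0,0.3],[0,0,1,0.0285,-0.654,0,0.3],[0,0,1,0.0285,-0.654,0,0.3],[0,0,1,0.0285,-0.654,0,0.3],[0,0,1,0.0285,-0.654,0,0.3],[0,0,1,0.0285,-0.654,0,0.3],[0,0,1,0.0285,-0.654,0,0.3],[0,0,1,0.0285,-0.654,0,0.3]]' >/dev/null
python3 -m jog '[[0,0,1,0.0285,-0.654,0,0.3],[0,0,0,0,0,0,0.3]]' >/dev/null; python3 q.py
python3 -m jog '[[0,0,-1,0.0285,0.654,0,0.3],[0,0,-1,0.0285,0.654,0,0.3],[0,0,-1,0.0285,0.654,0,0.3],[0,0,-1,0.0285,0.654,0,0.3],[0,0,-1,0.0285,0.654,0,0.3],[0,0,-1,0.0285,0.654,0,0.3],[0,0,-1,0.0285,0.654,0,0.3],[0,0,-1,0.0285,0.654,0,0.3],[0,0,-1,0.0285,0.654,0,0.3],[0,0,-1,0.0285,0.654,0,0.3]]' >/dev/null; python3 q.py
python3 -m jog '[[0,0,-1,0.0285,0.654,0,0.3],[0,0,0,0,0,0,0.3]]' >/dev/null; python3 q.py
cat > prof.py <<'E'
from h import *
im=ctrl.capture("top").astype(int)
g=im[152:158].mean(0); t=ctrl.state()["t"]
cv2.imwrite(f"pics/t{t:.0f}.png",im[:,:,::-1])
print("R:"," ".join(f"{i}:{int(g[i,0])}" for i in list(range(268,282))+list(range(304,350))))
print("R-B:"," ".join(f"{i}:{int(g[i,0]-g[i,2])}" for i in range(304,330)))
E
python3 prof.py
```

```text
R 0.1489 th 151.41 yaw+180 151.6 F tool [-0.   8.1 -1.4] t 25.225
R 0.1483 th 201.51 yaw+180 201.77 F tool [ 0.9 -0.4  0.3] t 26.475
R 0.1481 th 206.86 yaw+180 206.56 F tool [-0.8 -0.5  0.2] t 26.725
R: 268:112 269:112 270:111 271:111 272:107 273:89 274:61 275:54 276:92 277:137 278:152 279:141 280:104 281:74 304:154 305:153 306:150 307:141 308:137 309:141 310:149 311:153 312:140 313:103 314:69 315:83 316:118 317:132 318:133 319:134 320:135 321:134 322:120 323:81 324:47 325:53 326:75 327:93 328:100 329:104 330:109 331:110 332:105 333:92 334:88 335:101 336:111 337:111 338:111 339:111 340:111 341:110 342:105 343:94 344:95 345:110 346:121 347:127 348:129 349:129
R-B: 304:63 305:64 306:63 307:60 308:58 309:59 310:62 311:63 312:57 313:34 314:14 315:32 316:60 317:71 318:72 319:72 320:72 321:71 322:63 323:39 324:14 325:7 326:5 327:6 328:6 329:6[ WARN:0@1.782] global loadsave.cpp:1063 imwrite_ Unsupported depth image for selected encoder is fallbacked to CV_8U.
```

```bash
python3 -m jog '[[0,0,1,0.0285,-0.654,0,0.3],[0,0,1,0.0285,-0.654,0,0.3],[0,0,1,0.0285,-0.654,0,0.3],[0,0,1,0.0285,-0.654,0,0.3],[0,0,1,0.0285,-0.654,0,0.3],[0,0,1,0.0285,-0.654,0,0.3],[0,0,1,0.0285,-0.654,0,0.3],[0,0,1,0.0285,-0.654,0,0.3],[0,0,1,0.0285,-0.654,0,0.3],[0,0,1,0.0285,-0.654,0,0.3]]' >/dev/null
python3 -m jog '[[0,0,1,0.0285,-0.654,0,0.3],[0,0,0,0,0,0,0.3]]' >/dev/null; python3 q.py
python3 -m jog '[[0,0,-1,0.0285,0.654,0,0.3],[0,0,-1,0.0285,0.654,0,0.3],[0,0,-1,0.0285,0.654,0,0.3],[0,0,-1,0.0285,0.654,0,0.3],[0,0,-1,0.0285,0.654,0,0.3],[0,0,-1,0.0285,0.654,0,0.3],[0,0,-1,0.0285,0.654,0,0.3],[0,0,-1,0.0285,0.654,0,0.3]]' >/dev/null; python3 q.py
python3 -m jog '[[0,0,-1,0.0285,0.654,0,0.3]]'>/dev/null; python3 q.py
python3 -m jog '[[0,0,-1,0.0285,0.654,0,0.3]]'>/dev/null; python3 q.py
python3 -m jog '[[0,0,-1,0.0285,0.654,0,0.3]]'>/dev/null; python3 q.py
python3 -m jog '[[0,0,0,0,0,0,0.3]]' >/dev/null; python3 q.py; python3 prof.py 2>/dev/null
```

```text
R 0.149 th 151.4 yaw+180 151.59 F tool [ 0.6  7.8 -0.5] t 28.275
R 0.1486 th 191.25 yaw+180 191.75 F tool [-0.3 -3.7 -0.9] t 29.275
R 0.1485 th 196.21 yaw+180 196.76 F tool [-0.5 -3.4 -1.7] t 29.4
R 0.1483 th 201.42 yaw+180 201.76 F tool [-0.2 -2.8 -1.1] t 29.525
R 0.1483 th 206.47 yaw+180 206.75 F tool [-0.7 -3.3 -1.3] t 29.65
R 0.1481 th 206.82 yaw+180 206.55 F tool [ 0.5 -0.   0.2] t 29.775
R: 268:112 269:111 270:111 271:111 272:106 273:88 274:66 275:92 276:136 277:152 278:140 279:104 280:74 281:80 304:154 305:152 306:148 307:140 308:141 309:149 310:153 311:146 312:132 313:129 314:132 315:133 316:134 317:135 318:122 319:85 320:47 321:43 322:58 323:77 324:94 325:102 326:108 327:110 328:108 329:100 330:89 331:99 332:110 333:111 334:111 335:111 336:110 337:110 338:108 339:100 340:97 341:109 342:117 343:124 344:128 345:128 346:129 347:128 348:129 349:129
R-B: 304:64 305:64 306:62 307:60 308:59 309:62 310:63 311:62 312:64 313:68 314:71 315:72 316:73 317:72 318:66 319:43 320:17 321:8 322:6 323:5 324:5 325:5 326:4 327:5 328:4 329:5
```

Block now touches the box and the box has ≈4–5 mm left to the fence. From now on single-tooth strokes (to ≈0.55 rad), reading the handle force.

```bash
python3 -m jog '[[0,0,1,0.0285,-0.654,0,0.3],[0,0,1,0.0285,-0.654,0,0.3],[0,0,1,0.0285,-0.654,0,0.3],[0,0,1,0.0285,-0.654,0,0.3],[0,0,1,0.0285,-0.654,0,0.3],[0,0,1,0.0285,-0.654,0,0.3],[0,0,1,0.0285,-0.654,0,0.3],[0,0,1,0.0285,-0.654,0,0.3],[0,0,1,0.0285,-0.654,0,0.3],[0,0,1,0.0285,-0.654,0,0.3]]' >/dev/null
python3 -m jog '[[0,0,1,0.0285,-0.654,0,0.3],[0,0,0,0,0,0,0.3]]' >/dev/null; python3 q.py
python3 -m jog '[[0,0,-1,0.0285,0.654,0,0.3],[0,0,-1,0.0285,0.654,0,0.3],[0,0,-1,0.0285,0.654,0,0.3]]' >/dev/null; python3 q.py
python3 -m jog '[[0,0,-1,0.0285,0.654,0,0.3]]'>/dev/null; python3 q.py
python3 -m jog '[[0,0,-1,0.0285,0.654,0,0.3]]'>/dev/null; python3 q.py
python3 -m jog '[[0,0,-1,0.0285,0.654,0,0.3]]'>/dev/null; python3 q.py
python3 -m jog '[[0,0,-1,0.0285,0.654,0,0.3]]'>/dev/null; python3 q.py
python3 -m jog '[[0,0,0,0,0,0,0.3]]' >/dev/null; python3 q.py
python3 -m jog '[[0,0,0,0,0,0,0.3]]' >/dev/null; python3 q.py; python3 prof.py 2>/dev/null
```

```text
R 0.149 th 151.41 yaw+180 151.58 F tool [-0.2  7.4 -0. ] t 31.325
R 0.149 th 166.07 yaw+180 166.75 F tool [ 0.1 -4.2 -0.2] t 31.7
R 0.149 th 171.05 yaw+180 171.74 F tool [ 0.3 -4.1 -1.7] t 31.825
R 0.1489 th 176.1 yaw+180 176.75 F tool [ 0.6 -1.2 -1.2] t 31.95
R 0.1487 th 181.22 yaw+180 181.75 F tool [ 0.2 -2.7 -0.4] t 32.075
R 0.1486 th 186.21 yaw+180 186.74 F tool [-0.5 -2.4 -1. ] t 32.2
R 0.1483 th 186.56 yaw+180 186.53 F tool [-0.1 -1.   0.5] t 32.325
R 0.1481 th 186.41 yaw+180 186.58 F tool [0.8 0.3 0. ] t 32.45
R: 268:112 269:111 270:111 271:110 272:107 273:116 274:141 275:152 276:141 277:104 278:72 279:75 280:90 281:98 304:148 305:140 306:141 307:149 308:153 309:148 310:137 311:132 312:132 313:134 314:135 315:135 316:123 317:85 318:48 319:44 320:58 321:77 322:93 323:99 324:104 325:109 326:109 327:101 328:92 329:102 330:110 331:112 332:111 333:111 334:110 335:110 336:105 337:95 338:95 339:110 340:121 341:127 342:128 343:127 344:127 345:129 346:129 347:129 348:129 349:128
R-B: 304:63 305:59 306:59 307:62 308:63 309:63 310:65 311:69 312:71 313:72 314:73 315:72 316:66 317:44 318:18 319:8 320:5 321:5 322:5 323:5 324:5 325:4 326:4 327:4 328:2 329:0
```

Box is now at the fence (no dark gap left), squeeze still ~0. Next tooth.

```bash
cat > jb.py <<'E'
from h import *
# columns: block back edge, jaw front dip, box/fence; average handle-force sample
im=ctrl.capture("top").astype(float); g=im[152:158].mean(0); rb=g[:,0]-g[:,2]
i=max(k for k in range(305,330) if rb[k]>40); blk=i+(rb[i]-40)/(rb[i]-rb[i+1])
k=322+int(np.argmin(g[322:334,0])); a,b,c=g[k-1:k+2,0]; print("blk",round(blk,2),"jaw dip",round(k+.5*(a-c)/(a-2*b+c),2),"box0",[int(v) for v in g[270:278,0]])
E
python3 -m jog '[[0,0,1,0.0285,-0.654,0,0.3],[0,0,1,0.0285,-0.654,0,0.3],[0,0,1,0.0285,-0.654,0,0.3],[0,0,1,0.0285,-0.654,0,0.3],[0,0,1,0.0285,-0.654,0,0.3],[0,0,1,0.0285,-0.654,0,0.3],[0,0,1,0.0285,-0.654,0,0.3],[0,0,0,0,0,0,0.3]]' >/dev/null; python3 q.py; python3 jb.py
python3 -m jog '[[0,0,-1,0.0285,0.654,0,0.3],[0,0,-1,0.0285,0.654,0,0.3],[0,0,-1,0.0285,0.654,0,0.3],[0,0,-1,0.0285,0.654,0,0.3]]' >/dev/null; python3 q.py
python3 -m jog '[[0,0,-1,0.0285,0.654,0,0.3]]'>/dev/null; python3 q.py
python3 -m jog '[[0,0,-1,0.0285,0.654,0,0.3]]'>/dev/null; python3 q.py
python3 -m jog '[[0,0,-1,0.0285,0.654,0,0.3]]'>/dev/null; python3 q.py
python3 -m jog '[[0,0,0,0,0,0,0.3]]' >/dev/null; python3 q.py
python3 -m jog '[[0,0,0,0,0,0,0.3]]' >/dev/null; python3 q.py
python3 -m jog '[[0,0,0,0,0,0,0.3]]' >/dev/null; python3 q.py; python3 jb.py
```

```text
R 0.1486 th 151.41 yaw+180 151.66 F tool [ 0.6  7.7 -1.1] t 33.5
blk 317.16 jaw dip 323.06 box0 [111, 110, 107, 115, 140, 152, 140, 104]
R 0.1486 th 171.11 yaw+180 171.82 F tool [ 2.  -5.  -1.5] t 34.05
R 0.1485 th 176.13 yaw+180 176.83 F tool [ 0.1 -3.6 -0.9] t 34.175
R 0.1485 th 181.2 yaw+180 181.83 F tool [-0.  -5.8 -1.4] t 34.3
R 0.1485 th 186.17 yaw+180 186.83 F tool [-0.8 -6.4 -2.8] t 34.425
R 0.1484 th 186.48 yaw+180 186.6 F tool [-0.9 -2.5 -1.1] t 34.55
R 0.1483 th 186.34 yaw+180 186.62 F tool [-2.2 -2.  -0.4] t 34.675
R 0.1482 th 186.36 yaw+180 186.69 F tool [-2.6 -3.4 -0.2] t 34.8
blk 317.17 jaw dip 325.89 box0 [111, 110, 108, 115, 141, 152, 141, 104]
```

Squeeze has begun: hold force ≈2.6 N (≈25 N while past the click). Next tooth.

```bash
python3 -m jog '[[0,0,1,0.0285,-0.654,0,0.3],[0,0,1,0.0285,-0.654,0,0.3],[0,0,1,0.0285,-0.654,0,0.3],[0,0,1,0.0285,-0.654,0,0.3],[0,0,1,0.0285,-0.654,0,0.3],[0,0,1,0.0285,-0.654,0,0.3],[0,0,1,0.0285,-0.654,0,0.3],[0,0,0,0,0,0,0.3]]' >/dev/null; python3 q.py; python3 jb.py
python3 -m jog '[[0,0,-1,0.0285,0.654,0,0.3],[0,0,-1,0.0285,0.654,0,0.3],[0,0,-1,0.0285,0.654,0,0.3],[0,0,-1,0.0285,0.654,0,0.3]]' >/dev/null; python3 q.py
python3 -m jog '[[0,0,-1,0.0285,0.654,0,0.3]]'>/dev/null; python3 q.py
python3 -m jog '[[0,0,-1,0.0285,0.654,0,0.3]]'>/dev/null; python3 q.py
python3 -m jog '[[0,0,-1,0.0285,0.654,0,0.3]]'>/dev/null; python3 q.py
python3 -m jog '[[0,0,0,0,0,0,0.3]]' >/dev/null; python3 q.py
python3 -m jog '[[0,0,0,0,0,0,0.3]]' >/dev/null; python3 q.py
python3 -m jog '[[0,0,0,0,0,0,0.3]]' >/dev/null; python3 q.py; python3 jb.py
```

```text
R 0.1479 th 151.43 yaw+180 151.69 F tool [-0.5  5.1 -0.8] t 35.85
blk 317.16 jaw dip 322.99 box0 [111, 110, 107, 115, 140, 152, 140, 104]
R 0.1478 th 171.23 yaw+180 171.85 F tool [ 2.3 -7.5 -0.1] t 36.4
R 0.1478 th 176.27 yaw+180 176.86 F tool [ 2.3 -6.9 -1.2] t 36.525
R 0.1478 th 181.38 yaw+180 181.86 F tool [ 3.  -7.3 -1.2] t 36.65
R 0.1478 th 186.36 yaw+180 186.86 F tool [ 2.2 -7.3 -1.7] t 36.775
R 0.1479 th 186.66 yaw+180 186.68 F tool [ 0.2 -4.3 -2.7] t 36.9
R 0.1478 th 186.49 yaw+180 186.67 F tool [ 2.1 -4.3 -1.2] t 37.025
R 0.1478 th 186.5 yaw+180 186.71 F tool [ 0.7 -4.7 -2.3] t 37.15
blk 317.16 jaw dip 323.73 box0 [112, 111, 108, 115, 141, 152, 141, 103]
```

Hold ≈4.4 N (≈44 N past the click). One more tooth brings it to about 60 N, and no more than 76 N at the peak.

```bash
python3 -m jog '[[0,0,1,0.0285,-0.654,0,0.3],[0,0,1,0.0285,-0.654,0,0.3],[0,0,1,0.0285,-0.654,0,0.3],[0,0,1,0.0285,-0.654,0,0.3],[0,0,1,0.0285,-0.654,0,0.3],[0,0,1,0.0285,-0.654,0,0.3],[0,0,1,0.0285,-0.654,0,0.3],[0,0,0,0,0,0,0.3]]' >/dev/null; python3 q.py; python3 jb.py
python3 -m jog '[[0,0,-1,0.0285,0.654,0,0.3],[0,0,-1,0.0285,0.654,0,0.3],[0,0,-1,0.0285,0.654,0,0.3],[0,0,-1,0.0285,0.654,0,0.3]]' >/dev/null; python3 q.py
python3 -m jog '[[0,0,-1,0.0285,0.654,0,0.3]]'>/dev/null; python3 q.py
python3 -m jog '[[0,0,-1,0.0285,0.654,0,0.3]]'>/dev/null; python3 q.py
python3 -m jog '[[0,0,-1,0.0285,0.654,0,0.3]]'>/dev/null; python3 q.py
python3 -m jog '[[0,0,0,0,0,0,0.3]]' >/dev/null; python3 q.py
python3 -m jog '[[0,0,0,0,0,0,0.3]]' >/dev/null; python3 q.py
python3 -m jog '[[0,0,0,0,0,0,0.3]]' >/dev/null; python3 q.py
python3 -m jog '[[0,0,0,0,0,0,0.3]]' >/dev/null; python3 q.py; python3 jb.py
```

```text
R 0.1482 th 151.45 yaw+180 151.71 F tool [-0.3  2.8 -0.8] t 38.2
blk 317.15 jaw dip 324.23 box0 [111, 110, 107, 115, 140, 152, 140, 103]
R 0.148 th 171.15 yaw+180 171.88 F tool [  3.4 -10.6   0.3] t 38.75
R 0.148 th 176.16 yaw+180 176.88 F tool [ 4.3 -8.2 -1.1] t 38.875
R 0.148 th 181.26 yaw+180 181.89 F tool [ 4.1 -8.  -0.9] t 39.0
R 0.148 th 186.21 yaw+180 186.88 F tool [  4.2 -10.6  -2.6] t 39.125
R 0.148 th 186.51 yaw+180 186.73 F tool [ 0.4 -6.9 -2.2] t 39.25
R 0.148 th 186.33 yaw+180 186.71 F tool [ 1.4 -7.1 -2. ] t 39.375
R 0.148 th 186.29 yaw+180 186.72 F tool [ 1.  -6.4 -2.6] t 39.5
R 0.148 th 186.27 yaw+180 186.72 F tool [ 2.6 -7.6 -1.8] t 39.625
blk 317.15 jaw dip 314.63 box0 [111, 111, 107, 115, 141, 152, 141, 104]
```

Hold ≈7.0 N, i.e. ≈70 N past the click and ≈63 N settled: right. Return the lever fully to the stop, then release and check.

```bash
python3 -m jog '[[0,0,1,0.0285,-0.654,0,0.3],[0,0,1,0.0285,-0.654,0,0.3],[0,0,1,0.0285,-0.654,0,0.3],[0,0,1,0.0285,-0.654,0,0.3],[0,0,1,0.0285,-0.654,0,0.3],[0,0,1,0.0285,-0.654,0,0.3],[0,0,1,0.0285,-0.654,0,0.3],[0,0,0.15,0,-0.1,0,0.3],[0,0,0,0,0,0,0.3]]' >/dev/null; python3 q.py
```

```text
R 0.148 th 151.37 yaw+180 150.97 F tool [ 0.2 13.7  0.7] t 40.8
```

```bash
python3 -m jog '[[0,0,0,0,0.15,0,0],[0,0,0,0,0,0,-0.3],[0,0,0,0,0,0,-0.3],[0,0,0,0,0,-0.5,-0.3],[0,0,0,0,0,-1,-0.3],[0,0,0,0,0,-1,-0.3],[0,0,0,0,0,-1,-0.3],[0,0,0,0,0,-1,-0.3],[0,0,0,0,0,-1,-0.3],[0,0,0,0,0,-1,-0.3]]'
python3 - <<'E'
from h import *
w=ctrl.camera_model("wrist"); im=ctrl.capture("wrist"); cv2.imwrite("pics/w9.png",im[:,:,::-1])
p=np.array([.6462,-.2032]); a=np.radians(153); 
uv=proj(w,[[*(p+.15*np.array([np.cos(a),np.sin(a)])),z] for z in (.137,.08)],True); print("expected handle top/bottom px",uv)
g=im.max(2); x0,x1,y0,y1=250,400,110,238
mk=(g[y0:y1,x0:x1]<45).astype(np.uint8); n,l,st,c=cv2.connectedComponentsWithStats(mk)
print([(st[i].tolist(),(c[i]+[x0,y0]).round(1).tolist()) for i in range(1,n) if st[i,4]>100])
E
python3 jb.py
```

```text
t: 42.05
eef_pos: [0.5154, -0.1324, 0.2242]
ee_rot: [0.0, 0.968, -0.25, 0.0]
force: [-0.1, -0.4, -0.3]
opening: 0.057
expected handle top/bottom px [[320.80764122 203.82600906]
 [319.93274574 184.12072801]]
[([59, 63, 25, 41, 816], [321.0, 193.4])]
blk 317.16 jaw dip 323.6 box0 [111, 111, 107, 115, 141, 152, 141, 104]
```

Run:
```python
from h import *
g=ctrl.capture("top")[152:158].mean(0)[:,0].astype(int); print([(i,g[i]) for i in range(315,342)])
print(ctrl.state()["force"],ctrl.state()["t"]); ctrl.finish_job()
```

```text
[(315, np.int64(135)), (316, np.int64(123)), (317, np.int64(85)), (318, np.int64(48)), (319, np.int64(43)), (320, np.int64(56)), (321, np.int64(73)), (322, np.int64(83)), (323, np.int64(90)), (324, np.int64(104)), (325, np.int64(111)), (326, np.int64(111)), (327, np.int64(111)), (328, np.int64(111)), (329, np.int64(111)), (330, np.int64(111)), (331, np.int64(105)), (332, np.int64(89)), (333, np.int64(85)), (334, np.int64(97)), (335, np.int64(106)), (336, np.int64(114)), (337, np.int64(124)), (338, np.int64(130)), (339, np.int64(130)), (340, np.int64(130)), (341, np.int64(129))]
[-0.10158513  0.08728403 -0.7229117 ] 42.2
the job is handed in; nothing more can be done
```

I stood the brown block upright in the gap and pumped the lever four full and four single-tooth strokes. That pushed the box against the fence and squeezed it to roughly 63 N. I handed the job in at 42 s.

**Last checks**
- **Squeeze:** the last hold at the handle read about 7.0 N. That is about 70 N past the click, or roughly 63 N settled, so the peak was well under 90 N. This comes from the handle force (noise about 1 N), not from a direct reading.
- **Jaw:** the last picture shows it still advanced, about 5 px closer to the block than at first contact, so it has not slipped back.
- **Box and block:** the box's edge in the top picture had no gap left to the fence. Neither it nor the block moved over the last three teeth.
- **Lever:** it was pressed lightly against its rest stop. The wrist camera then saw the handle where the rest position predicts, to within a pixel.
- **Robot:** the arm was clear, with forces near zero.

**What went less well**
- While searching for the rest stop I pressed the lever against it at about 40 N through the fingers for a moment, because I had queued too many steps.
- That search also used a shell loop to repeat one typed row, instead of typing each one.
- My small jaw-edge script gave some false readings when it picked the wrong edge, so I used the raw brightness profile for the last jaw check.

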